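Clear the jig and hold the instrument box square against its fence

TASK

Pick up the yellow push block and use it to wipe the three red offcuts off the plywood jig plate. Then, still with the push block and not with the fingers, push the black instrument box flush along the aluminium fence and keep it pressed there with one firm diagonal push, both down onto the plate and forward against the fence; finish while holding it like that, block in the gripper. Touch the offcuts and the box only with the block, and leave the tin, bottle, screwdriver and outlet block where they are.

Things in the scene. Friction and masses are not known exactly. Their poses are not given: they have to be found in the camera images.
- jig: Fixed fence jig standing on the bench. Origin: centre of its underside, at bench level; x points towards its fence (roughly away from the robot, the jig being turned up to 0.25 rad), y along the fence, z up. It carries the plate and the fence.
- plate: Plywood plate of the jig, 240 mm (x) x 280 mm (y) x 20 mm thick, same origin and axes as the jig; its upper face is 20 mm above the bench. Lacquered: the box slides on it with a friction coefficient of about 0.35, so pressing down adds drag. Open on three sides: pieces can be wiped over either y end onto the bench.
- fence: Straight aluminium fence on the plate's far edge, same origin and axes as the jig. Occupies x = 100 to 120 mm, the whole 280 mm along y, and rises 25 mm above the plate's upper face (its top is 45 mm above the bench). The box goes against its face at x = 100 mm.
- box: Loose black instrument box, 80 (x) x 150 (y) x 30 mm high, 0.26 to 0.46 kg, on the plate on the robot's side, long side within 0.12 rad of parallel to the fence, 85 to 93 mm clear of it. Origin: centre of its underside; z up, x towards the fence. Flat lid but for a toggle switch 20 mm tall at x = 12, y = 52 to 57 mm. Pushed home, its centre is at x = 60 mm of the jig.
- push_block: Loose yellow push block with orange heel, 0.12 kg, 60 mm wide (y). Origin: level with the heel's lower edge, under the middle of the rib; z up. Rib: x = -12 to 12, z = 26 to 80 mm. Sole plate: x = -24 to 24, z = 14 to 26 mm. Heel: x = -24 to -12, z = 0 to 14 mm, hanging below the sole. It starts upright, sole on the rest, heel hanging over the rest's -x (robot-side) face.
- block_grip (a point): Middle of the push block's upright rib, 62 mm above its origin: grip it from above across the 24 mm thickness, fingers closing along the block's x. The block's axes.
- block_sole (a point): Middle of the sole's free underside, at x = 6, z = 14 mm of the push block (free from x = -12 to 24 mm). To press, it lies flat on the box's lid.
- block_heel (a point): Lower edge of the heel's front face (it looks along the block's +x), at x = -12, z = 0 mm of the push block. To press, this face stands against the box's robot-side face, block's x towards the fence. To wipe, the heel's lower edge runs on or just above the plate.
- rest: Fixed wooden block that the push block starts on, 50 mm (x) x 90 mm (y) x 40 mm high. Origin: centre of its underside.
- scrap1: Loose red aluminium bar offcut, 24 x 18 x 9 mm, 11 g, lying flat on the plate in the strip between box and fence: at the start its centre is 22 to 48 mm from the fence's face and within 85 mm of the fence's middle. Origin: centre of its underside.
- scrap2: Loose red aluminium bar offcut, 24 x 18 x 9 mm, 11 g, lying flat on the plate in the strip between box and fence: at the start its centre is 22 to 48 mm from the fence's face and within 85 mm of the fence's middle. Origin: centre of its underside.
- scrap3: Loose red aluminium bar offcut, 24 x 18 x 9 mm, 11 g, lying flat on the plate in the strip between box and fence: at the start its centre is 22 to 48 mm from the fence's face and within 85 mm of the fence's middle. Origin: centre of its underside.
- tin: Bystander: round aluminium tip-cleaner tin with a brass-coloured top, 68 mm diameter, 45 mm high. Origin: centre of its underside.
- flux: Bystander: amber bottle, 44 mm diameter, 90 mm high. Origin: centre of its underside.
- screwdriver: Bystander: screwdriver with red handle lying on the bench to the left of the jig, about along x.
- outlet: Bystander: yellow outlet block, 50 x 100 x 40 mm, no lead. Origin: centre of its underside.
Things that resemble listed ones, but are neither listed nor needed, are in the scene too. What is shaped like the push_block but purple is not meant. There is more than one size of the box; the job needs the smaller.

How it is judged:
By the outcome, as a careful person would: the job done as asked, in the order asked, and still so for the second after the job is handed in, while the arm keeps its last pose, push and grip.
It also fails if it takes over 58 s, if anything falls off the work surface, if the arm or the gripper's body presses on something with over 40 N, if the wrist force passes 120 N, or if a joint passes its speed limit or range.

ROBOT

A 6-joint arm with a two-finger parallel gripper is mounted at the origin on the work surface. World frame = base frame: x ahead of the robot, y to its left, z up, the work surface at z = 0. Lengths are in m, angles in rad, forces in N, time in s.
With the tool pointing down it reaches from about 0.3 to 0.775 m from the base axis. Payload 14.6 kg.
Tool frame: the origin (TCP) lies at the very end of the fingers, on their centre line; the grasp point (between the pads) lies 19 mm behind it; z points along the fingers, y is the line along which they close (so a half turn about z gives the same grasp; the last joint's range is limited). The gripper opens to 94 mm and grips with 3 to 60 N. Pads are 16 mm wide; open, the fingers measure 119 mm over their backs; the gripper's body (75 mm by 177 mm) begins 78 mm behind the grasp point.
Start: joints at [-1.348, 0.3, 1.521, -0, 1.321, -0.067], TCP at [0.157, -0.527, 0.205] pointing down, gripper open.
Joint ranges: [-3.03, 3.03], [-0.79, 2.21], [0.23, 2.52], [-1.04, 4.18], [0, 3.07], [-2.55, 2.55]. Speed limits (rad/s): [2.22, 2.22, 2.57, 3.14, 3.14, 3.14].

INTERFACE

Orientations are given as [roll, pitch, yaw] about the fixed x, y, z axes, in that order (R = Rz(yaw) Ry(pitch) Rx(roll)).
In Python, from station import ctrl gives the robot as it stands.
- The arm moves only by the tool move_arm, never from a script. Its argument "increments" is a list of rows, each a list of 7 numbers: the opening, from 0 (shut) to 1 (fully open), then the shift along the tool's x, y, z in units of 50 mm (1.0 is 50 mm), then the turn, a rotation vector about the tool's x, y, z in rad. In form: [[claw, tx, ty, tz, rx, ry, rz], ...]. A call has 1 to 20 rows; each row shifts and turns the commanded pose from where the row before left it, along the tool's axes as they then stand; what a row does not reach is not made up. A row lasts 1/10 s, in which the tool goes at most 50 mm and 8.59 degrees, less where a joint would pass 70% of its speed; a pose out of reach is approached as far as the arm can. A call is refused whole if a number of a shift passes 1 or a number of a turn 0.15, either way. A call with a gripper value outside its range is refused whole. The fingers move at their own pace and stop on an object; "force" is the grip in N (left out, the last holds). Time passes only in rows, so rows that do not move let the fingers close. It gives the time, the measured TCP pose, the force, the opening and the grip force at its end, in the units of the state.
- ctrl.get_obs(): the state, without advancing time (a new reading comes with each control period).
- ctrl.camera(name): name is "scene" or "top" or "wrist"; returns a dict with "color" (420x560x3 uint8, blue, green, red), "K" (3x3 intrinsics, pixels), "pose" (4x4, takes a point from camera to world coordinates); the wrist camera has in their place "tool_from_camera" (4x4, takes a point from camera to tool coordinates, whose origin is the TCP and whose axes are the flange's). Camera axes: x right, y down, z forward; pixel columns grow to the right and rows downward; lengths in m; the calibration is good to about 2 mm. A picture is of the moment at which its call begins: read the wrist's pose just before it. There is no depth.
- ctrl.hand_in(): hands the job in; it is judged then, once.
Trained networks look in a picture, given as the dict that the camera call returned (one of the last four; its "shot" number tells which), for a name from the list of things; names that differ only in an ending like _2 or _b are one class to them, and where a whole thing is asked for, a point or a joint stands for the part that bears it (a point fixed in the world has none). Each returns a list of dicts, best first, with "conf" (0 to 1); they miss things now and then, are a little off and sometimes report something else, mostly with a low value. They report only what shows in the picture. A call takes as long as a camera call. They do not tell look-alikes from the thing itself.
- ctrl.cut_out(name, picture): "mask" (420x560 bool, what is visible of it) and "centre" ([row, column] in pixels, amid what is visible of it).
The state is a dict: "time_s": time; "qpos": joint angles; "joint_vel": joint speeds; "tau": joint torques, N m; "ee_pos": TCP position; "eef_rot": TCP orientation; "force": force on the tool from outside, world axes, zero at the start; "moment": the same for the moment, N m; "grip_width": finger opening in m; "grip_force": force on a finger pad.
Only numpy, scipy, OpenCV 4.12 (cv2) and the standard library are available. Lean on these libraries where they do the work, as an engineer would, in place of code of your own. Each camera call takes 0.05 s, during which the arm holds its last target. There are 200 camera calls.

## Working session

There is one attempt and no reset: what is moved stays moved. The work goes in short steps, Python scripts to look and compute and a tool call to move; the robot and the scene stay as the last step left them, time stands still between calls to the robot, and variables do not carry over. Pictures are saved under pics/ and viewed, at most 10 in all, crops included, and the job is handed in when it is done.

Besides the shell and the picture viewer there is one more tool, called after "Request:" by a JSON object that holds its "api" and its "payload". move_arm: Moves the arm, as the interface text tells. Its arguments: {"type":"object","properties":{"increments":{"type":"array","items":{"type":"array","items":{"type":"number"}}},"force":{"type":"number"}},"required":["increments"]}

```bash
mkdir -p pics; ls
python3 - <<'E'
from station import ctrl
import cv2,numpy as np,pickle
o=ctrl.get_obs();print(o)
out=[]
for n in ("scene","top"):
    p=ctrl.camera(n);out.append(p);cv2.imwrite(f"pics/{n}0.png",p["color"])
    print(n,p["K"].tolist(),np.round(p["pose"],4).tolist())
    for t in ("jig","fence","box","push_block","rest","scrap1","tin","flux","screwdriver","outlet"):
        for d in ctrl.cut_out(t,p): 
            print(n,t,round(d["conf"],2),np.round(d["centre"]),d["mask"].sum())
pickle.dump(out,open("p0.pkl","wb"))
E
```

```text
pics
{'time_s': 0.0, 'qpos': array([-1.34759785e+00,  3.00475501e-01,  1.52160226e+00,  2.06440044e-05,
        1.32068705e+00, -6.65404827e-02]), 'joint_vel': array([-0.00127205,  0.00068802, -0.00100601,  0.00155006, -0.00051262,
       -0.00143402]), 'tau': array([-1.72540811e-03, -5.31804442e+01, -3.52737522e+01,  7.07967044e-02,
        2.44221976e-02, -7.93888876e-05]), 'ee_pos': array([ 0.15711038, -0.52680288,  0.20487495]), 'eef_rot': array([-3.14042442e+00, -9.78898784e-05,  2.89733780e-01]), 'force': array([-0.37952065,  0.03012275,  0.28349824]), 'moment': array([-0.01285342,  0.01237499, -0.0210119 ]), 'grip_force': 0.0, 'grip_width': 0.09370681111656096}
scene [[397.12711675910657, 0.0, 282.90332708891185], [0.0, 397.12711675910657, 211.47613786202578], [0.0, 0.0, 1.0]] [[0.6698, 0.4376, -0.5999, 1.0871], [0.7423, -0.3765, 0.5542, -0.5824], [0.0167, -0.8165, -0.5771, 0.6753], [0.0, 0.0, 0.0, 1.0]]
scene jig 0.55 [285. 282.] 7456
scene fence 0.92 [299. 310.] 1680
scene box 0.93 [233. 148.] 2922
scene box 0.91 [258. 282.] 1958
scene box 0.22 [279. 320.] 74
scene push_bloc
[... 346 characters left out ...]
209. 388.] 436
top [[493.53851355585124, 0.0, 276.2053656630744], [0.0, 493.53851355585124, 203.82301882588237], [0.0, 0.0, 1.0]] [[0.0224, -0.9947, 0.0999, 0.3082], [-0.9997, -0.0229, -0.0037, 0.0154], [0.0059, -0.0998, -0.995, 1.4285], [0.0, 0.0, 0.0, 1.0]]
top jig 0.81 [150. 325.] 6160
top jig 0.36 [118. 321.] 904
top fence 0.91 [118. 323.] 879
top box 0.84 [167. 313.] 1566
top box 0.55 [278. 384.] 2544
top push_block 0.68 [205. 163.] 395
top push_block 0.66 [244. 190.] 637
top rest 0.87 [196. 182.] 307
top scrap1 0.31 [206. 166.] 405
top tin 0.55 [150. 178.] 516
top tin 0.47 [165. 314.] 1546
top flux 0.76 [220. 399.] 238
top screwdriver 0.6 [174. 133.] 342
top outlet 0.94 [174. 426.] 710
```

Run:
```python
import cv2,pickle
s,t=[p["color"] for p in pickle.load(open("p0.pkl","rb"))]
cv2.imwrite("pics/t1.png",cv2.resize(t[80:310,100:460],(800,511),interpolation=cv2.INTER_CUBIC))
cv2.imwrite("pics/s1.png",cv2.resize(s[140:360,120:430],(800,568),interpolation=cv2.INTER_CUBIC))
```

```text
(no output)
```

View pics/t1.png

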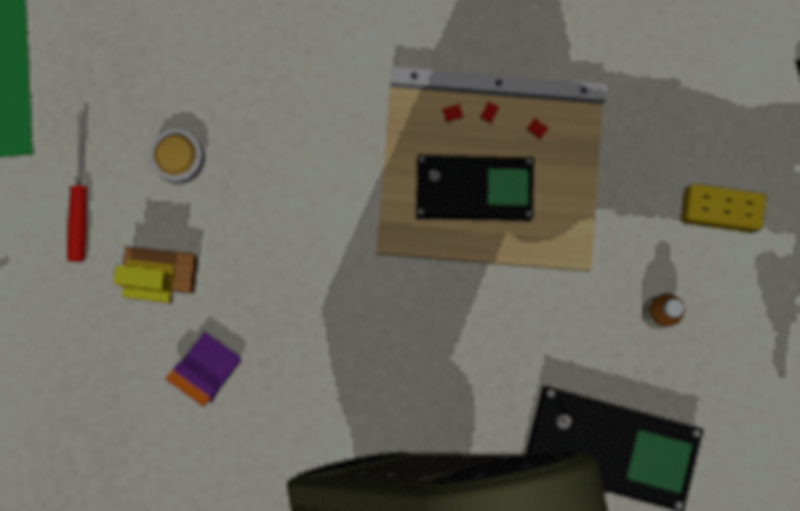

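View pics/s1.png

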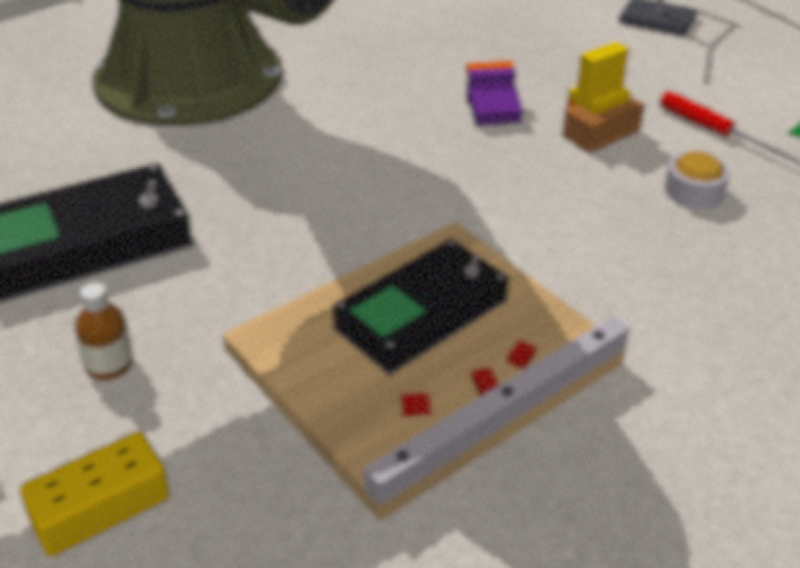

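Top crop: the yellow push block with its rest is at crop (145,280), and the purple look-alike at (205,370) is not wanted. There are two boxes: the small one on the plate at (475,187), about 150 mm against the 280 mm plate, which is the one needed, and a larger one at (615,445) on the bench. The offcuts are at (453,113), (490,112) and (537,128), the fence at y≈85, the tin at (178,155), the outlet at (725,207) and the bottle at (665,310).

Next I fit model silhouettes to the masks in both views.

```bash
cat > h.py <<'E'
import numpy as np,cv2
from scipy.optimize import minimize
S=4
def cuboid(x0,x1,y0,y1,z0,z1): return np.array([[x,y,z] for x in(x0,x1) for y in(y0,y1) for z in(z0,z1)])/1000
M=dict(plate=[cuboid(-120,120,-140,140,0,20)],fence=[cuboid(100,120,-140,140,20,45)],
 jig=[cuboid(-120,120,-140,140,0,20),cuboid(100,120,-140,140,20,45)],
 box=[cuboid(-40,40,-75,75,0,30)],block=[cuboid(-12,12,-30,30,26,80),cuboid(-24,24,-30,30,14,26)],
 rest=[cuboid(-25,25,-45,45,0,40)],scrap=[cuboid(-12,12,-9,9,0,9)])
def proj(P,p):
    Ti=np.linalg.inv(p["pose"]); c=P@Ti[:3,:3].T+Ti[:3,3]; u=c@p["K"].T; return u[:,:2]/u[:,2:]
def place(B,q,z): 
    c,s=np.cos(q[2]),np.sin(q[2]); return B@np.array([[c,s,0],[-s,c,0],[0,0,1]])+[q[0],q[1],z]
def render(parts,q,z,p):
    im=np.zeros((420*S,560*S),np.uint8)
    for B in parts: cv2.fillConvexPoly(im,np.round(cv2.convexHull((((proj(place(B,q,z),p)+.5)*S)).astype(np.float32))).astype(np.int32),1)
    return im
def fit(parts,z,views,q0,step=(.02,.02,.15)):
    ms=[cv2.resize(m.astype(np.float32),None,fx=S,fy=S,interpolation=cv2.INTER_LINEAR)>.5 for _,m in views]
    def f(q):
        s=0
        for (p,_),m in zip(views,ms):
            r=render(parts,q,z,p)>0; s+=(r^m).sum()/m.sum()
        return s
    q=np.array(q0,float)
    for k in (1,.3,.1):
        sx=np.vstack([q,q+np.diag(step)*k]); q=minimize(f,q,method="Nelder-Mead",options=dict(initial_simplex=sx,xatol=1e-5,fatol=1e-5)).x
    return q,f(q)
def ray(uv,p,z):
    d=p["pose"][:3,:3]@np.linalg.solve(p["K"],[uv[0],uv[1],1]); o=p["pose"][:3,3]; return (o+d*(z-o[2])/d[2])[:2]
def col(p,lo,hi): return cv2.inRange(cv2.cvtColor(p["color"],cv2.COLOR_BGR2HSV),lo,hi)>0
def clean(m,n=1):
    k,l,s,c=cv2.connectedComponentsWithStats(m.astype(np.uint8)); return [(l==i,c[i],s[i,4]) for i in 1+np.argsort(-s[1:,4])]
E
python3 - <<'E'
from h import *
from station import ctrl
ps=[ctrl.camera("scene"),ctrl.camera("top")]
def cut(n,p,c): 
    ds=[d for d in ctrl.cut_out(n,p) if np.hypot(d["centre"][0]-c[0],d["centre"][1]-c[1])<20]
    return ds[0]["mask"] if ds else None
C=dict(fence=[(299,310),(118,323)],box=[(258,282),(167,313)],rest=[(190,353),(196,182)],tin=[(207,390),(150,178)],jig=[(285,282),(150,325)],outlet=[(332,157),(174,426)],flux=[(269,160),(220,399)])
mk={n:[cut(n,p,c) for p,c in zip(ps,C[n])] for n in C}
def go(n,model,z,masks,q0):
    v=[(p,m) for p,m in zip(ps,masks) if m is not None]
    print(n,len(v),*[ (np.round(q,4),round(e,3)) for q,e in [fit(model,z,v,q0)]])
    for a in v:
        q,e=fit(model,z,[a],q0); print("   single",np.round(q,4),round(e,3))
j0=ray((325,150),ps[1],.02)
go("fence",M["fence"],0,mk["fence"],[*j0,-.08])
b0=ray((313,167),ps[1],.05)
go("box",M["box"],.02,mk["box"],[*b0,0])
r0=ray((165,206),ps[1],.07); print(r0)
yl=[]
for p,c in zip(ps,[(169,354),(205,163)]):
    m=[a for a in clean(col(p,(22,110,60),(34,255,255))) if np.hypot(a[1][0]-c[1],a[1][1]-c[0])<15 ]
    print([x[2] for x in m[:3]]); yl.append(m[0][0] if m else None)
go("block",M["block"],.026,yl,[*r0,-.1])
for i,p in enumerate(ps):
    red=col(p,(0,120,60),(6,255,255))|col(p,(174,120,60),(180,255,255))
    for m,c,a in clean(red): 
        if a>15: print(i,np.round(c),a,np.round(ray(c,p,.029),4))
for n,z in (("tin",.045),("outlet",.04),("flux",.09)): print(n,ray(C[n][1][::-1],ps[1],z/2))
E
```

```text
fence 2 (array([ 0.5917, -0.1131, -0.0654]), np.float64(0.29))
   single [ 0.5883 -0.1139 -0.0562] 0.072
   single [ 0.5927 -0.1133 -0.0636] 0.078
box 1 (array([ 0.5663, -0.0936,  0.0095]), np.float64(0.033))
   single [ 0.5663 -0.0936  0.0095] 0.033
[0.43157343 0.31731377]
[np.int32(439)]
[np.int32(410)]
block 2 (array([ 0.4335,  0.3179, -0.0973]), np.float64(0.259))
   single [0.4294 0.3186 0.0627] 0.082
   single [ 0.4343  0.3193 -0.0942] 0.094
0 [389.  78.] 610 [-0.1482  1.3295]
0 [361.  93.] 247 [-0.0834  1.0076]
0 [389. 183.] 189 [0.5205 0.3972]
0 [466. 188.] 188 [0.694  0.5565]
0 [281. 296.] 71 [ 0.6478 -0.1783]
0 [322. 277.] 67 [ 0.6661 -0.0684]
0 [307. 287.] 58 [ 0.666  -0.1149]
1 [134. 180.] 274 [0.5065 0.4176]
1 [ 79. 120.] 270 [0.6804 0.5854]
1 [341. 137.] 40 [ 0.6461 -0.1737]
1 [303. 130.] 40 [ 0.6644 -0.0636]
1 [320. 130.] 38 [ 0.6662 -0.1114]
1 [557. 155.] 27 [ 0.6094 -0.7967]
tin [0.59928795 0.29764432]
outlet [ 0.54632447 -0.42078436]
flux [ 0.40944676 -0.33595628]
```

```bash
cat > plan.py <<'E'
import numpy as np,json,sys
from scipy.spatial.transform import Rotation as R
def plan(wps,start=None,claw=1,v=.04,w=.14):
    """wps: list of (x,y,z,yaw[,v]); prints rows from commanded pose start=(pos,yaw)"""
    from station import ctrl
    o=ctrl.get_obs()
    p,Rt=np.array(o["ee_pos"]),R.from_euler("xyz",o["eef_rot"])
    if start is not None: p,Rt=np.array(start[:3],float),R.from_euler("xyz",[np.pi,0,start[3]])
    rows=[]
    for wp in wps:
        q=np.array(wp[:3]);Rq=R.from_euler("xyz",[np.pi,0,wp[3]]);vv=wp[4] if len(wp)>4 else v
        n=max(1,int(np.ceil(max(np.linalg.norm(q-p)/vv,(Rt.inv()*Rq).magnitude()/w)-.05)))
        for k in range(n):
            f=1/(n-k); d=Rt.inv().apply((q-p)*f)/.05; r=(Rt.inv()*Rq).as_rotvec()*f
            d=np.round(d,2);r=np.round(r,3); p=p+Rt.apply(d*.05);Rt=Rt*R.from_rotvec(r)
            rows.append([claw,*[float(x)+0. for x in d],*[float(x)+0. for x in r]])
    for i in range(0,len(rows),20): print(json.dumps(rows[i:i+20]).replace(" ","").replace(".0,",",").replace(".0]","]"))
    print("end",np.round(p,4),np.round(Rt.as_euler("xyz"),4),len(rows))
E
python3 - <<'E'
from plan import *
plan([(.40,-.25,.25,.75),(.43,0.0,.25,1.2),(.433,.318,.22,1.49)])
E
```

```text
[[1,0.62,-0.39,-0.09,0,0,-0.046],[1,0.64,-0.36,-0.09,0,0,-0.046],[1,0.66,-0.33,-0.09,0,0,-0.046],[1,0.67,-0.3,-0.09,0,0,-0.046],[1,0.69,-0.27,-0.09,0,0,-0.046],[1,0.7,-0.24,-0.09,0,0,-0.046],[1,0.71,-0.21,-0.09,0,0,-0.046],[1,0.71,-0.18,-0.09,0,0,-0.046],[1,0.72,-0.14,-0.09,0,0,-0.046],[1,0.73,-0.11,-0.08,0,0,-0.046],[1,0.55,-0.46,0,0,0,-0.064],[1,0.58,-0.43,0,0,0,-0.064],[1,0.6,-0.39,0,0,0,-0.064],[1,0.63,-0.35,0,0,0,-0.065],[1,0.65,-0.31,0,0,0,-0.064],[1,0.67,-0.27,0,0,0,-0.065],[1,0.69,-0.23,0,0,0,-0.064],[1,0.74,-0.28,0.07,0,0,-0.036],[1,0.75,-0.25,0.08,0,0,-0.036],[1,0.76,-0.23,0.07,0,0,-0.036]]
[[1,0.77,-0.2,0.08,0,0,-0.036],[1,0.78,-0.17,0.07,0,0,-0.037],[1,0.78,-0.14,0.08,0,0,-0.036],[1,0.79,-0.12,0.07,0,0,-0.037],[1,0.79,-0.08,0.08,0,0,-0.036]]
end [0.4331 0.318  0.2199] [3.1416e+00 1.0000e-04 1.4898e+00] 25
```

Request:
{"api": "move_arm", "payload": {"increments": [[1,0.62,-0.39,-0.09,0,0,-0.046],[1,0.64,-0.36,-0.09,0,0,-0.046],[1,0.66,-0.33,-0.09,0,0,-0.046],[1,0.67,-0.3,-0.09,0,0,-0.046],[1,0.69,-0.27,-0.09,0,0,-0.046],[1,0.7,-0.24,-0.09,0,0,-0.046],[1,0.71,-0.21,-0.09,0,0,-0.046],[1,0.71,-0.18,-0.09,0,0,-0.046],[1,0.72,-0.14,-0.09,0,0,-0.046],[1,0.73,-0.11,-0.08,0,0,-0.046],[1,0.55,-0.46,0,0,0,-0.064],[1,0.58,-0.43,0,0,0,-0.064],[1,0.6,-0.39,0,0,0,-0.064],[1,0.63,-0.35,0,0,0,-0.065],[1,0.65,-0.31,0,0,0,-0.064],[1,0.67,-0.27,0,0,0,-0.065],[1,0.69,-0.23,0,0,0,-0.064],[1,0.74,-0.28,0.07,0,0,-0.036],[1,0.75,-0.25,0.08,0,0,-0.036],[1,0.76,-0.23,0.07,0,0,-0.036]]}}

```text
time_s: 3.9
ee_pos: [0.4307, 0.1206, 0.2389]
eef_rot: [3.141, -0.0, 1.309]
force: [0.6, 0.0, 0.5]
grip_width: 0.0938
grip_force: 0.0
```

Request:
{"api": "move_arm", "payload": {"increments": [[1,0.77,-0.2,0.08,0,0,-0.036],[1,0.78,-0.17,0.07,0,0,-0.037],[1,0.78,-0.14,0.08,0,0,-0.036],[1,0.79,-0.12,0.07,0,0,-0.037],[1,0.79,-0.08,0.08,0,0,-0.036],[1,0,0,0,0,0,0],[1,0,0,0,0,0,0]]}}

```text
time_s: 4.6
ee_pos: [0.4328, 0.3182, 0.2196]
eef_rot: [-3.141, 0.001, 1.491]
force: [0.5, -0.8, 0.6]
grip_width: 0.0941
grip_force: 0.0
```

```bash
cat >> h.py <<'E'
def wrist():
    from station import ctrl
    from scipy.spatial.transform import Rotation as R
    o=ctrl.get_obs(); p=ctrl.camera("wrist"); T=np.eye(4); T[:3,:3]=R.from_euler("xyz",o["eef_rot"]).as_matrix(); T[:3,3]=o["ee_pos"]
    p["pose"]=T@p["tool_from_camera"]; return p,o
E
python3 - <<'E'
from h import *
p,o=wrist(); print(np.round(o["ee_pos"],4),np.round(o["eef_rot"],4),o["force"]); print(np.round(p["tool_from_camera"],3),p["K"])
y=[a for a in clean(col(p,(22,110,60),(34,255,255)))][:2]; print([(a[1],a[2]) for a in y])
q,e=fit(M["block"],.026,[(p,y[0][0])],[.433,.318,-.08]);print(q,e)
im=p["color"].copy()
for B in M["block"]:
    cv2.polylines(im,[cv2.convexHull(proj(place(B,q,.026),p).astype(np.float32)).astype(int)],True,(255,0,255),1)
cv2.imwrite("pics/w1.png",im)
E
```

```text
[0.4328 0.3182 0.2196] [-3.1410e+00  6.0000e-04  1.4908e+00] [ 0.46396411 -0.78097547  0.64585138]
[[-0.    -0.97  -0.243  0.07 ]
 [ 1.    -0.     0.     0.001]
 [-0.    -0.243  0.97  -0.179]
 [ 0.     0.     0.     1.   ]] [[320.59408236   0.         277.75774907]
 [  0.         320.59408236 211.46871988]
 [  0.           0.           1.        ]]
[(array([277.30822669, 200.12870201]), np.int32(2735))]
[ 0.43353423  0.31845662 -0.0999677 ] 0.02829326263826675
```

View pics/w1.png

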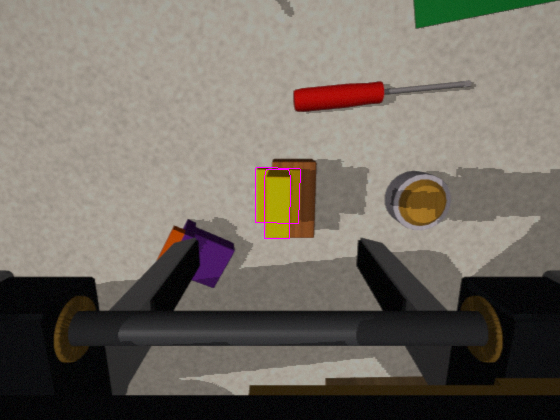

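Wrist view: the yellow block is at (278,200) on its rest and the fitted outline matches it. The purple look-alike at (205,255) is clear of the fingers and the tin is at (418,200). I descend at yaw 1.471.

Run:
```python
from plan import *
plan([(.4335,.3185,.12,1.471),(.4335,.3185,.069,1.471,.025)],start=(.4331,.318,.2199,1.4898))
```

```text
[[1,0,0,0.67,0,0,0.006],[1,0.01,0,0.66,0,0,0.006],[1,0,0.01,0.67,0,0,0.007],[1,0,0,0.51,0,0,0],[1,0,0,0.51,0,0,0]]
end [0.4336 0.3185 0.0689] [3.1416 0.     1.4708] 5
```

Request:
{"api": "move_arm", "payload": {"increments": [[1,0,0,0.67,0,0,0.006],[1,0.01,0,0.66,0,0,0.006],[1,0,0.01,0.67,0,0,0.007],[1,0,0,0.51,0,0,0],[1,0,0,0.51,0,0,0],[1,0,0,0,0,0,0],[0,0,0,0,0,0,0],[0,0,0,0,0,0,0],[0,0,0,0,0,0,0],[0,0,0,0,0,0,0],[0,0,0,0,0,0,0],[0,0,0,0,0,0,0],[0,0,0,0,0,0,0],[0,0,0,0,0,0,0]], "force": 55}}

```text
time_s: 6.05
ee_pos: [0.4336, 0.3184, 0.0689]
eef_rot: [-3.142, 0.0, 1.471]
force: [0.6, -0.4, 0.4]
grip_width: 0.0331
grip_force: 0.0
```

Request:
{"api": "move_arm", "payload": {"increments": [[0,0,0,0,0,0,0],[0,0,0,0,0,0,0],[0,0,0,0,0,0,0],[0,0,0,0,0,0,0],[0,0,0,-0.4,0,0,0],[0,0,0,-0.8,0,0,0],[0,0,0,-0.8,0,0,0],[0,0,0,-0.8,0,0,0],[0,0,0,-0.8,0,0,0]]}}

```text
time_s: 6.95
ee_pos: [0.4333, 0.3182, 0.2506]
eef_rot: [-3.142, 0.0, 1.471]
force: [0.1, 0.2, -1.5]
grip_width: 0.0236
grip_force: 55.0
```

Run:
```python
from plan import *
plan([(.50,.18,.25,2.1),(.66,-.09,.25,3.08)],start=(.4336,.3185,.2489,1.4708),claw=0)
```

```text
[[0,-0.52,0.32,0,0,0,-0.126],[0,-0.56,0.25,-0.01,0,0,-0.126],[0,-0.59,0.18,0,0,0,-0.126],[0,-0.61,0.1,-0.01,0,0,-0.126],[0,-0.61,0.03,0,0,0,-0.125],[0,-0.78,0,0,0,0,-0.123],[0,-0.78,-0.09,0,0,0,-0.122],[0,-0.76,-0.19,0,0,0,-0.123],[0,-0.74,-0.28,0,0,0,-0.122],[0,-0.7,-0.36,0,0,0,-0.123],[0,-0.64,-0.45,0,0,0,-0.122],[0,-0.59,-0.52,0,0,0,-0.123],[0,-0.51,-0.59,0,0,0,-0.122]]
end [ 0.6598 -0.0899  0.2499] [-3.1416  0.      3.0798] 13
```

Request:
{"api": "move_arm", "payload": {"increments": [[0,-0.52,0.32,0,0,0,-0.126],[0,-0.56,0.25,-0.01,0,0,-0.126],[0,-0.59,0.18,0,0,0,-0.126],[0,-0.61,0.1,-0.01,0,0,-0.126],[0,-0.61,0.03,0,0,0,-0.125],[0,-0.78,0,0,0,0,-0.123],[0,-0.78,-0.09,0,0,0,-0.122],[0,-0.76,-0.19,0,0,0,-0.123],[0,-0.74,-0.28,0,0,0,-0.122],[0,-0.7,-0.36,0,0,0,-0.123],[0,-0.64,-0.45,0,0,0,-0.122],[0,-0.59,-0.52,0,0,0,-0.123],[0,-0.51,-0.59,0,0,0,-0.122],[0,0,0,0,0,0,0],[0,0,0,0,0,0,0]]}}

```text
time_s: 8.45
ee_pos: [0.6598, -0.0905, 0.2491]
eef_rot: [3.141, -0.001, 3.078]
force: [-0.1, 0.2, -0.2]
grip_width: 0.0236
grip_force: 55.0
```

```bash
cat > look.py <<'E'
from h import *
import sys
from station import ctrl
p,o=wrist(); print(np.round(o["ee_pos"],4),np.round(o["eef_rot"],4))
im=p["color"].copy()
def draw(parts,q,z,c):
    for B in parts: cv2.polylines(im,[cv2.convexHull(proj(place(B,q,z),p).astype(np.float32)).astype(int)],True,c,1)
for n,z,q0 in (("fence",0,[.591,-.113,-.06]),("box",.02,[.566,-.094,.01])):
    for d in ctrl.cut_out(n,p)[:2]:
        print(n,round(d["conf"],2),np.round(d["centre"]),d["mask"].sum())
        q,e=fit(M[n],z,[(p,d["mask"])],q0); print("  ",np.round(q,4),round(e,3))
        if e<.3: draw(M["jig"] if n=="fence" else M[n],q,z,(255,0,255))
red=col(p,(0,120,50),(6,255,255))|col(p,(174,120,50),(180,255,255))
for m,c,a in clean(red):
    if a>30:
        q,e=fit(M["scrap"],.02,[(p,m)],[*ray(c,p,.026),.3],(.005,.005,.6)); print("red",np.round(c),a,np.round(q,4),round(e,2))
cv2.imwrite(f"pics/{sys.argv[1]}.png",im)
E
python3 look.py w2
```

```text
[ 0.6598 -0.0905  0.2491] [ 3.1413e+00 -1.3000e-03  3.0777e+00]
fence 0.77 [222. 216.] 3128
   [ 0.5917 -0.1161 -0.0582] 0.544
box 0.71 [108. 270.] 9996
   [ 0.5651 -0.0931  0.0017] 0.013
red [211. 182.] 291 [ 0.648  -0.1747  0.9424] 0.07
red [299. 189.] 176 [ 0.6645 -0.0636  2.0078] 0.67
red [263. 189.] 90 [ 0.6629 -0.108   0.525 ] 2.29
```

View pics/w2.png

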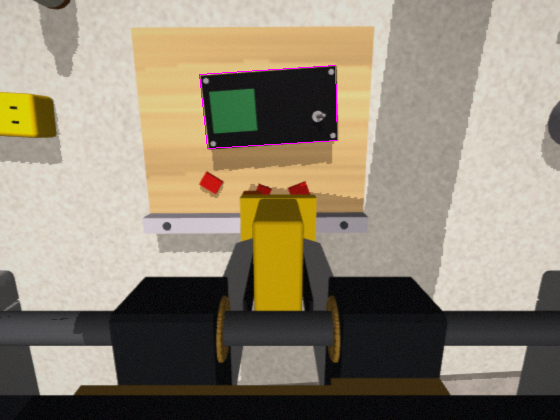

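Run:
```python
from h import *
from scipy.optimize import least_squares
p,o=wrist()
g=cv2.cvtColor(p["color"],cv2.COLOR_BGR2GRAY)
pts=np.array([[133,28],[374,27],[144,214],[367,213],[146,233],[367,231]],np.float32)
P=np.array([[-120,-140,20],[-120,140,20],[100,-140,45],[100,140,45],[120,-140,45],[120,140,45]])/1000
c=cv2.cornerSubPix(g,pts.reshape(-1,1,2).copy(),(4,4),(-1,-1),(3,30,.01)).reshape(-1,2); print(c.round(1).tolist())
for t in (pts,c):
    r=least_squares(lambda q:(proj(place(P,q,0),p)-t).ravel(),[.591,-.113,-.06],loss="soft_l1"); print(np.round(r.x,4),np.round(r.fun.reshape(-1,2),1).tolist())
q=r.x; cc,s=np.cos(q[2]),np.sin(q[2])
for n,a in dict(box=(.5651,-.0931),s1=(.648,-.1747),s2=(.6655,-.112),s3=(.6645,-.0636)).items():
    d=np.array(a)-q[:2]; print(n,np.round([cc*d[0]+s*d[1],-s*d[0]+cc*d[1]],4))
# where is the held block in the picture: yellow mask fit with the tool
im=p["color"]
```

```text
[[129.39999389648438, 26.799999237060547], [372.6000061035156, 26.5], [141.89999389648438, 217.1999969482422], [366.1000061035156, 216.1999969482422], [146.0, 233.0], [366.79998779296875, 230.0]]
[ 0.592  -0.1124 -0.0549] [[-1.8, -0.8], [0.9, -1.8], [-0.8, 3.6], [2.0, 3.1], [-1.1, -0.1], [1.0, 0.5]]
[ 0.5918 -0.1143 -0.0542] [[0.0, 0.4], [0.6, -1.4], [-0.3, 0.4], [1.4, -0.3], [-2.6, -0.1], [-0.2, 1.4]]
box [-0.0278  0.0197]
s1 [ 0.0594 -0.0572]
s2 [0.0734 0.0063]
s3 [0.0698 0.0546]
```

The view shows the plate at cols 133–374, the box outline matching at (270,108), the offcuts at (211,182), (263,189) and (299,189), and the fence at row 222. In jig coordinates the box is at (-28,20) mm and the offcuts at x≈59–73 mm. All of these fit the description.

I will wipe toward +y, with the block centred at jig x 65.5 mm.

Run:
```python
from plan import *
plan([(.6515,-.2222,.22,3.087),(.6515,-.2222,.10,3.087),(.6515,-.2222,.0645,3.087,.012)],start=(.6598,-.0899,.2499,3.0798),claw=0)
plan([(.6676,.0723,.0645,3.087,.0105)],start=(.6515,-.2222,.0645,3.087),claw=0)
```

```text
[[0,0,-0.66,0.15,0,0,-0.002],[0,0,-0.66,0.15,0,0,-0.002],[0,0,-0.67,0.15,0,0,-0.002],[0,0.01,-0.66,0.15,0,0,-0.001],[0,0,0,0.8,0,0,0],[0,0,0,0.8,0,0,0],[0,0,0,0.8,0,0,0],[0,0,0,0.24,0,0,0],[0,0,0,0.23,0,0,0],[0,0,0,0.24,0,0,0]]
end [ 0.6515 -0.2221  0.0644] [3.1416 0.     3.0868] 10
[[0,0,0.2,0,0,0,0],[0,0,0.2,0,0,0,0],[0,0,0.2,0,0,0,0],[0,0,0.2,0,0,0,0],[0,0,0.2,0,0,0,0],[0,0,0.2,0,0,0,0],[0,0,0.2,0,0,0,0],[0,0,0.2,0,0,0,0],[0,0,0.2,0,0,0,0],[0,0,0.2,0,0,0,0],[0,0,0.21,0,0,0,0],[0,0,0.2,0,0,0,0],[0,0,0.21,0,0,0,0],[0,0,0.2,0,0,0,0],[0,0,0.21,0,0,0,0],[0,0,0.2,0,0,0,0],[0,0,0.21,0,0,0,0],[0,0,0.2,0,0,0,0],[0,0,0.21,0,0,0,0],[0,0,0.2,0,0,0,0]]
[[0,0,0.21,0,0,0,0],[0,0,0.2,0,0,0,0],[0,0,0.21,0,0,0,0],[0,0,0.2,0,0,0,0],[0,0,0.21,0,0,0,0],[0,0,0.2,0,0,0,0],[0,0,0.21,0,0,0,0],[0,0,0.2,0,0,0,0],[0,0,0.21,0,0,0,0]]
end [0.6676 0.0724 0.0645] [3.1416 0.     3.087 ] 29
```

Request:
{"api": "move_arm", "payload": {"increments": [[0,0,-0.66,0.15,0,0,-0.002],[0,0,-0.66,0.15,0,0,-0.002],[0,0,-0.67,0.15,0,0,-0.002],[0,0.01,-0.66,0.15,0,0,-0.001],[0,0,0,0.8,0,0,0],[0,0,0,0.8,0,0,0],[0,0,0,0.8,0,0,0],[0,0,0,0.24,0,0,0],[0,0,0,0.23,0,0,0],[0,0,0,0.24,0,0,0],[0,0,0,0,0,0,0]]}}

```text
time_s: 9.75
ee_pos: [0.6515, -0.222, 0.0642]
eef_rot: [3.142, -0.0, 3.087]
force: [-0.2, 0.3, -0.7]
grip_width: 0.0236
grip_force: 55.0
```

Run:
```python
from h import *
from station import ctrl
p,o=wrist(); print(o["ee_pos"],o["eef_rot"],o["force"])
q=ctrl.camera("scene")
a=cv2.resize(p["color"][90:330,60:420],(480,320)); b=cv2.resize(q["color"][210:370,180:400],(440,320))
cv2.imwrite("pics/w3.png",cv2.resize(np.hstack([a[:, :400],b[:, :400]]),(800,320)))
```

```text
[ 0.65153474 -0.22200106  0.0641667 ] [ 3.14150562e+00 -3.51841098e-04  3.08697785e+00] [-0.23767892  0.29647141 -0.72808637]
```

View pics/w3.png

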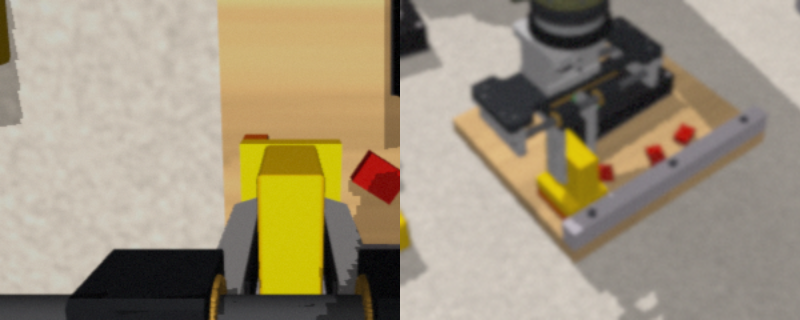

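The block stands in the strip beside the fence with its heel behind all three offcuts: wrist view (375,175), scene view (605,172), (655,153) and (685,132). No contact so far, so I wipe.

Request:
{"api": "move_arm", "payload": {"increments": [[0,0,0.2,0,0,0,0],[0,0,0.2,0,0,0,0],[0,0,0.2,0,0,0,0],[0,0,0.2,0,0,0,0],[0,0,0.2,0,0,0,0],[0,0,0.2,0,0,0,0],[0,0,0.2,0,0,0,0],[0,0,0.2,0,0,0,0],[0,0,0.2,0,0,0,0],[0,0,0.2,0,0,0,0],[0,0,0.21,0,0,0,0],[0,0,0.2,0,0,0,0],[0,0,0.21,0,0,0,0],[0,0,0.2,0,0,0,0],[0,0,0.21,0,0,0,0],[0,0,0.2,0,0,0,0],[0,0,0.21,0,0,0,0],[0,0,0.2,0,0,0,0],[0,0,0.21,0,0,0,0],[0,0,0.2,0,0,0,0]]}}

```text
time_s: 11.85
ee_pos: [0.6627, -0.0191, 0.0645]
eef_rot: [3.142, 0.0, 3.087]
force: [0.1, 0.2, -0.0]
grip_width: 0.024
grip_force: 55.0
```

Request:
{"api": "move_arm", "payload": {"increments": [[0,0,0.21,0,0,0,0],[0,0,0.2,0,0,0,0],[0,0,0.21,0,0,0,0],[0,0,0.2,0,0,0,0],[0,0,0.21,0,0,0,0],[0,0,0.2,0,0,0,0],[0,0,0.21,0,0,0,0],[0,0,0.2,0,0,0,0],[0,0,0.21,0,0,0,0],[0,0,0.1,0,0,0,0],[0,0,0,0,0,0,0],[0,0,0,-0.4,0,0,0],[0,0,0,-0.8,0,0,0],[0,0,0,-0.8,0,0,0],[0,0,0,0,0,0,0]]}}

```text
time_s: 13.35
ee_pos: [0.67, 0.077, 0.1705]
eef_rot: [3.141, 0.009, 3.086]
force: [0.7, -0.3, -0.8]
grip_width: 0.0236
grip_force: 55.0
```

Run:
```python
from h import *
from station import ctrl
p,o=wrist(); print(o["ee_pos"],o["force"])
q=ctrl.camera("scene"); t=ctrl.camera("top")
for n,v in (("w",p),("s",q),("t",t)):
  for m,c,a in clean(col(v,(0,120,50),(6,255,255))|col(v,(174,120,50),(180,255,255))):
    if a>10: print(n,np.round(c),a,np.round(ray(c,v,.0 if n!="x" else .02),3))
a=cv2.resize(t["color"][100:220,240:370],(400,370)); b=cv2.resize(q["color"][180:370,180:430],(400,304))
b=cv2.copyMakeBorder(b,0,66,0,0,0)
cv2.imwrite("pics/w4.png",np.hstack([a,b]))
```

```text
[0.66998475 0.0770474  0.17051236] [ 0.6556736  -0.270999   -0.82980311]
w [260. 180.] 401 [0.654 0.058]
w [238. 199.] 131 [0.673 0.032]
s [466. 188.] 185 [0.677 0.607]
s [393. 185.] 138 [0.508 0.441]
s [354. 259.] 125 [0.658 0.063]
s [308. 166.] 14 [0.236 0.318]
t [ 79. 120.] 273 [0.688 0.597]
t [134. 180.] 271 [0.511 0.426]
t [557. 155.] 30 [ 0.615 -0.814]
```

View pics/w4.png

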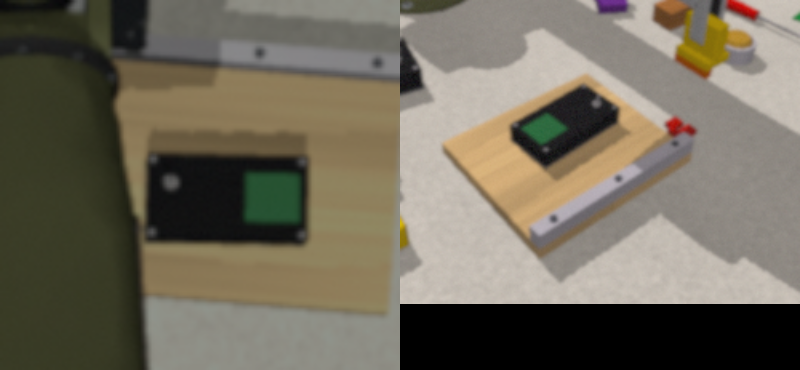

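Run:
```python
from h import *
p,o=wrist()
e=np.array([place(np.array([[a,.14,.02]]),[.5918,-.1138,-.0545],0)[0] for a in (.0,.1)])
im=cv2.resize(p["color"][120:280,150:350],(800,640),interpolation=cv2.INTER_CUBIC)[:600]
u=proj(e,p); print(u)
cv2.line(im,*[tuple(int(x) for x in (v-[150,120])*4) for v in u],(255,0,255),1)
cv2.imwrite("pics/w5.png",im)
```

```text
[[221.66814171 135.38407263]
 [225.74286737 233.05232173]]
```

View pics/w5.png

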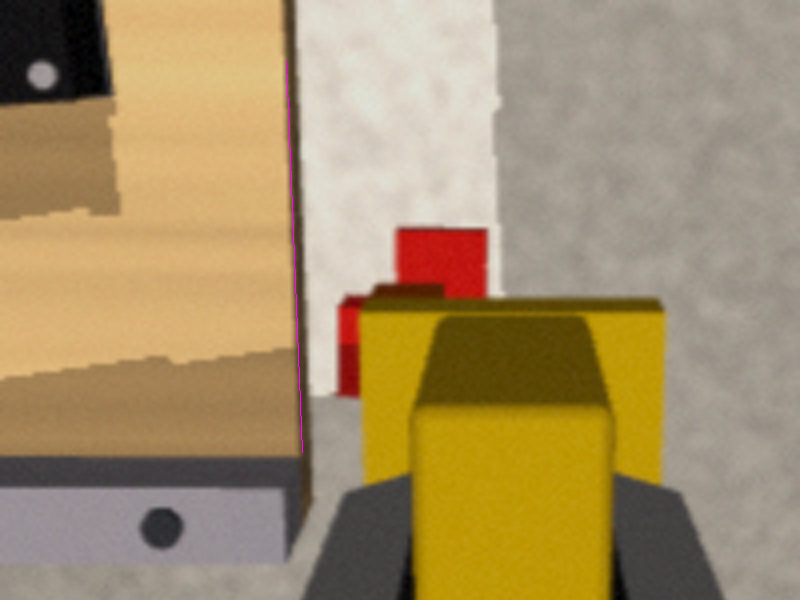

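All three offcuts lie on the bench beyond the plate's edge at crop (440,262), (350,345) and behind the block. The magenta edge line matches the plate, so the jig pose is good.

Now I turn the block and position it behind the box.

Run:
```python
from plan import *
plan([(.5279,-.0913,.16,1.5163),(.5279,-.0913,.10,1.5163),(.5279,-.0913,.081,1.5163,.01)],claw=0)
```

```text
[[0,0.22,-0.29,0,0,0,0.131],[0,0.18,-0.32,0.01,0,0,0.131],[0,0.13,-0.34,0,0,0,0.131],[0,0.09,-0.35,0.01,0,0,0.131],[0,0.04,-0.36,0,0,0,0.131],[0,-0.01,-0.36,0.01,0,0,0.131],[0,-0.05,-0.36,0,0,0,0.131],[0,-0.1,-0.35,0.01,-0.001,0,0.131],[0,-0.15,-0.34,0,0,0,0.131],[0,-0.19,-0.31,0.01,-0.001,0,0.13],[0,-0.23,-0.28,0,0,0,0.131],[0,-0.26,-0.26,0.01,-0.001,-0.001,0.13],[0,0,0,0.6,0,0,0],[0,0,0,0.6,0,0,0],[0,0,0,0.19,0,0,0],[0,0,0,0.19,0,0,0]]
end [ 0.5278 -0.0912  0.0809] [3.1415e+00 4.0000e-04 1.5165e+00] 16
```

Request:
{"api": "move_arm", "payload": {"increments": [[0,0.22,-0.29,0,0,0,0.131],[0,0.18,-0.32,0.01,0,0,0.131],[0,0.13,-0.34,0,0,0,0.131],[0,0.09,-0.35,0.01,0,0,0.131],[0,0.04,-0.36,0,0,0,0.131],[0,-0.01,-0.36,0.01,0,0,0.131],[0,-0.05,-0.36,0,0,0,0.131],[0,-0.1,-0.35,0.01,0,0,0.131],[0,-0.15,-0.34,0,0,0,0.131],[0,-0.19,-0.31,0.01,0,0,0.13],[0,-0.23,-0.28,0,0,0,0.131],[0,-0.26,-0.26,0.01,0,0,0.13],[0,0,0,0.6,0,0,0],[0,0,0,0,0,0,0],[0,0,0,0,0,0,0]]}}

```text
time_s: 15.05
ee_pos: [0.5281, -0.0907, 0.1308]
eef_rot: [-3.139, -0.0, 1.517]
force: [-0.3, 0.1, 0.2]
grip_width: 0.0233
grip_force: 55.0
```

Run:
```python
from plan import *
from h import *
from station import ctrl
p,o=wrist(); print(o["ee_pos"],o["eef_rot"],o["force"])
plan([(.5279,-.0913,.10,1.5163),(.5279,-.0913,.081,1.5163,.01)],claw=0)
q=ctrl.camera("scene")
for n,v in (("w",p),("s",q)):
  for d in ctrl.cut_out("box",v)[:3]:
    f=fit(M["box"],.02,[(v,d["mask"])],[.565,-.093,0]); print(n,round(d["conf"],2),d["centre"],d["mask"].sum(),np.round(f[0],4),round(f[1],3))
```

```text
[ 0.52808003 -0.0907217   0.13082538] [-3.13924361e+00 -4.42730557e-04  1.51739371e+00] [-0.27637325  0.13715368  0.15263264]
[[0,-0.01,-0.01,0.63,-0.001,0,0.001],[0,0,0,0.19,0,0,0],[0,0,0,0.19,0,0,0]]
end [ 0.528  -0.0912  0.0811] [ 3.1413e+00 -1.0000e-04  1.5165e+00] 3
w 0.89 [357.0, 51.8] 3068 [ 0.6583 -0.4797  0.85  ] 1.0
w 0.72 [177.0, 330.8] 10962 [ 0.5657 -0.0918  0.0146] 0.533
s 0.91 [258.3, 282.0] 2049 [ 0.5613 -0.0944  0.0116] 0.022
s 0.73 [230.4, 145.9] 3062 [-3.7994  2.5048  8.5333] 1.0
s 0.6 [222.3, 271.2] 638 [0.4166 0.0046 0.835 ] 0.926
```

Request:
{"api": "move_arm", "payload": {"increments": [[0,-0.01,-0.01,0.63,0,0,0.001],[0,0,0,0.19,0,0,0],[0,0,0,0.19,0,0,0],[0,0,0,0,0,0,0]]}}

```text
time_s: 15.65
ee_pos: [0.5277, -0.0913, 0.0804]
eef_rot: [-3.14, -0.0, 1.516]
force: [0.1, -0.2, -1.2]
grip_width: 0.0236
grip_force: 55.0
```

Run:
```python
from h import *
from station import ctrl
p,o=wrist(); q=ctrl.camera("scene"); print(o["ee_pos"],o["force"])
a=cv2.resize(p["color"][60:300,180:430],(400,384)); b=cv2.resize(q["color"][200:330,200:380],(400,289))
b=cv2.copyMakeBorder(b,0,95,0,0,0)
cv2.imwrite("pics/w6.png",np.hstack([a,b]))
```

```text
[ 0.52771914 -0.09126989  0.0804379 ] [ 0.08548196 -0.20191641 -1.18747097]
```

View pics/w6.png

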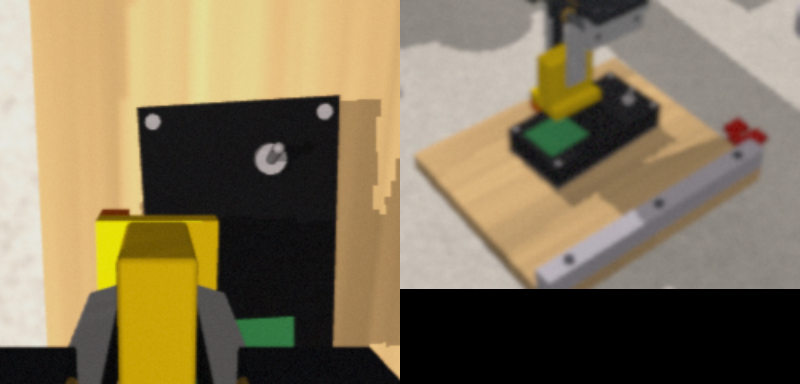

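The heel (orange, col 115) stands behind the box's rear edge (col 143) with the sole above the lid, and nothing touches. I push forward along tool +y.

Request:
{"api": "move_arm", "payload": {"increments": [[0,0,0.08,0,0,0,0],[0,0,0.1,0,0,0,0],[0,0,0.12,0,0,0,0],[0,0,0.12,0,0,0,0],[0,0,0.12,0,0,0,0],[0,0,0.12,0,0,0,0],[0,0,0.12,0,0,0,0],[0,0,0.12,0,0,0,0],[0,0,0.12,0,0,0,0],[0,0,0.12,0,0,0,0],[0,0,0.12,0,0,0,0],[0,0,0.12,0,0,0,0],[0,0,0.12,0,0,0,0],[0,0,0.12,0,0,0,0],[0,0,0.12,0,0,0,0],[0,0,0.1,0,0,0,0],[0,0,0,0,0,0,0]]}}

```text
time_s: 17.45
ee_pos: [0.6204, -0.0965, 0.0809]
eef_rot: [3.141, 0.0, 1.516]
force: [0.2, 0.3, -0.9]
grip_width: 0.0236
grip_force: 55.0
```

```bash
cat > st.py <<'E'
from h import *
from station import ctrl
p,o=wrist(); print(o["time_s"],o["ee_pos"],o["eef_rot"],o["force"],o["moment"],o["grip_width"])
d=np.array(o["ee_pos"][:2])-[.5918,-.1138]; c,s=np.cos(-.0545),np.sin(-.0545); print("jig",c*d[0]+s*d[1],-s*d[0]+c*d[1])
E
python3 st.py
```

```text
17.45 [ 0.62043278 -0.09646502  0.0809445 ] [3.14101530e+00 8.22102749e-05 1.51590566e+00] [ 0.16029616  0.33557073 -0.91322912] [-0.03584102 -0.11746663  0.0107035 ] 0.02364547229644629
jig 0.027645979918643395 0.018868960278141774
```

Request:
{"api": "move_arm", "payload": {"increments": [[0,0,0.03,0,0,0,0],[0,0,0.03,0,0,0,0],[0,0,0.02,0,0,0,0],[0,0,0.02,0,0,0,0],[0,0,0,0,0,0,0]]}}

```text
time_s: 18.0
ee_pos: [0.6241, -0.0966, 0.0807]
eef_rot: [-3.139, -0.0, 1.516]
force: [-5.4, 0.6, 1.9]
grip_width: 0.0234
grip_force: 55.0
```

```bash
python3 st.py
```

```text
18.0 [ 0.62407532 -0.09658775  0.08071469] [-3.13933065e+00 -2.95075016e-04  1.51566821e+00] [-5.37344306  0.64368223  1.88757529] [ 0.12452673  1.26927656 -0.12716243] 0.0234069836311308
jig 0.031289792491132784 0.018944827991088986
```

Request:
{"api": "move_arm", "payload": {"increments": [[0,0,0.01,0.01,0,0,0],[0,0,0.01,0.01,0,0,0],[0,0,0,0.01,0,0,0],[0,0,0,0.01,0,0,0],[0,0,0,0,0,0,0]]}}

```text
time_s: 18.55
ee_pos: [0.6242, -0.0966, 0.0791]
eef_rot: [-3.137, -0.0, 1.516]
force: [-14.2, 1.5, 8.4]
grip_width: 0.0238
grip_force: 55.0
```

```bash
python3 st.py
```

```text
18.55 [ 0.62422375 -0.09661615  0.07906408] [-3.13724076e+00 -3.31837872e-04  1.51565160e+00] [-14.15110352   1.47831981   8.44297241] [ 0.25690582  3.03331254 -0.17314604] 0.023818209788031126
jig 0.031439549093519904 0.01892455927622714
```

Request:
{"api": "move_arm", "payload": {"increments": [[0,0,0.01,0.01,0,0,0],[0,0,0.01,0.01,0,0,0],[0,0,0,0.01,0,0,0],[0,0,0,0,0,0,0]]}}

```text
time_s: 19.0
ee_pos: [0.6244, -0.0966, 0.079]
eef_rot: [-3.135, -0.0, 1.516]
force: [-29.7, 3.3, 25.7]
grip_width: 0.0239
grip_force: 55.0
```

```bash
python3 st.py
```

```text
19.0 [ 0.62435402 -0.09663204  0.07903362] [-3.13528582e+00 -3.21302842e-04  1.51570884e+00] [-29.65696054   3.30014688  25.70486272] [ 0.54357761  5.99222707 -0.18366645] 0.02391059537669731
jig 0.031570497583738956 0.0189157835704524
```

```bash
python3 st.py
python3 - <<'E'
from h import *
from station import ctrl
p,o=wrist(); q=ctrl.camera("scene"); 
for d in ctrl.cut_out("box",q)[:2]:
    f=fit(M["box"],.02,[(q,d["mask"])],[.65,-.11,-.05]); print(d["centre"],np.round(f[0],4),round(f[1],3))
a=cv2.resize(p["color"][60:300,180:430],(400,384)); b=cv2.resize(q["color"][200:350,190:390],(400,300))
b=cv2.copyMakeBorder(b,0,84,0,0,0)
cv2.imwrite("pics/w7.png",np.hstack([a,b]))
E
```

```text
19.05 [ 0.62435959 -0.09661064  0.07902336] [-3.13529864e+00 -3.37812704e-04  1.51569028e+00] [-29.17334916   3.22801026  25.15735196] [ 0.60748798  6.0136462  -0.20365596] 0.023281683346382854
jig 0.031574889872312405 0.01893745311817312
[278.7, 305.2] [ 0.6424 -0.1004 -0.0025] 0.393
[231.6, 147.0] [-3.5856  3.27   10.2333] 1.0
```

View pics/w7.png

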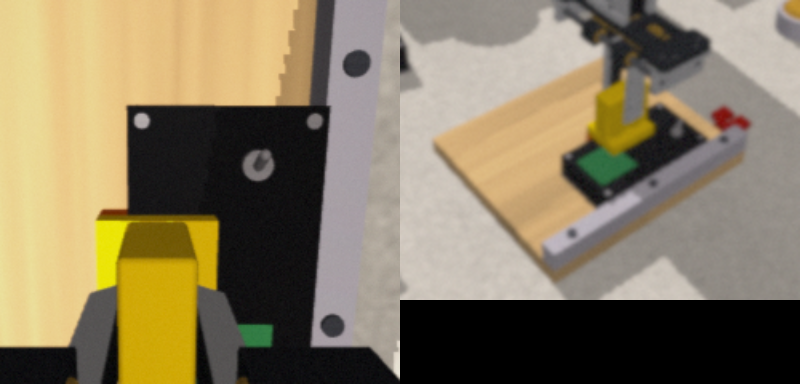

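Run:
```python
from h import *
p,o=wrist()
g=cv2.cvtColor(p["color"],cv2.COLOR_BGR2GRAY)
pts=np.array([[268.1,135.6],[376.9,135.6]],np.float32)
out=[]
for u in pts:
    x,y=int(u[0])-8,int(u[1])-8; w=g[y:y+17,x:x+17].astype(float); w=np.clip(w-90,0,None); yy,xx=np.mgrid[y:y+17,x:x+17]
    out.append(ray(((w*xx).sum()/w.sum(),(w*yy).sum()/w.sum()),p,.05))
print(out, np.arctan2(*(out[1]-out[0])[::-1]),np.linalg.norm(out[1]-out[0]))
# rear lid edge: black/wood transition rows 130..185; front: dark/metal
for side,rows in (("rear",range(130,186,3)),("front",range(130,250,5))):
    P=[]
    for r in rows:
        l=cv2.GaussianBlur(p["color"],(3,3),0)[r].astype(float).sum(1); d=np.diff(l)
        a,b=(245,280) if side=="rear" else (365,400)
        s=d[a:b]; k=a+(np.argmin(s) if side=="rear" else np.argmax(s)); P.append(ray((k+.5,r),p,.05))
    P=np.array(P); k=np.polyfit(P[:,1],P[:,0],1); print(side,"yaw",-np.arctan(k[0]),"x at y=-.05",np.polyval(k,-.05),np.std(P[:,0]-np.polyval(k,P[:,1])))
```

```text
[array([ 0.6231562 , -0.02835634]), array([ 0.69123996, -0.03224982])] -0.05712435265132821 0.06819499735880198
rear yaw -0.057547410255304854 x at y=-.05 0.6162189953759029 0.00019685455646691543
front yaw -0.0574582133026883 x at y=-.05 0.6957520606442121 0.00018470837621620192
```

The box's yaw measures -0.057 by its screws and both lid edges, against about -0.055 for the fence. Its front edge lies on the fence face, so it is flush. The push is steady at about 29 N forward and 25 N down.

```bash
python3 -c "
from station import ctrl
print(ctrl.hand_in())"
```

```text
the job is handed in; nothing more can be done
None
```

I handed the job in with all three offcuts wiped off the plate and the box flush against the fence, held there by the gripped push block at about 29 N forward and 25 N down, at about 19 s of the 58 s allowed.

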